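# Index the tin carousel and snap a lid home

## Robot

A 7-joint arm with a two-finger parallel gripper is mounted at the origin on the work surface. World frame = base frame: x ahead of the robot, y to its left, z up, the work surface at z = 0. Lengths are in m, angles in rad, forces in N, time in s.
With the tool pointing down it reaches from about 0.4 to 0.85 m from the base axis. Payload 10.4 kg.
Tool frame: the origin (TCP) lies on the centre line of the jaws, within the pads' length; the fingertips stand bot.tips_ahead ahead of it and the grasp point (between the pads) is the TCP (bot.tips_ahead is the distance from the TCP to the fingertips, in m); z points along the fingers, y is the direction in which the jaws open and shut (so a half turn about z gives the same grasp; the last joint's range is limited). The gripper opens to 87 mm and grips with 3 to 60 N. Pads are 19 mm wide; open, the fingers measure 117 mm over their backs; the gripper's body (75 mm by 190 mm) begins 51 mm behind the grasp point.
Start: joints at [-1.346, 0.332, -0.065, 1.46, 0.022, 1.35, -0.088], TCP at [0.153, 0.606, 0.242] pointing down, gripper open.
Joint ranges: [-2.6, 2.6], [-0.5, 2.12], [-1.47, 1.34], [0.16, 2.42], [-1.27, 4.41], [0.06, 2.06], [-2.6, 2.6]. Speed limits (rad/s): [2.22, 2.22, 2.79, 2.79, 3.14, 3.14, 3.14].

## Interface

Orientations are given as a rotation vector (axis times angle).
In Python, from station import bot gives the robot as it stands. The module is installed in compiled form; this text tells all that it offers.
- The arm moves only by the tool arm_command, never from a script. Its argument "rows" is a list that holds one entry, the list of rows, each a list of 4 numbers: the shift along the tool's x, y, z in m, then the turn about the tool's z in rad. In form: [[[tx, ty, tz, roll], ...]]. A call has 1 to 12 rows; each row shifts and turns the commanded pose from where the row before left it, along the tool's axes as they then stand; what a row does not reach is not made up. A row lasts 1/12 s, in which the tool goes at most 41.7 mm and 7.16 degrees, less where a joint would pass 70% of its speed; a pose out of reach is approached as far as the arm can. A call with a gripper value outside its range is refused whole. "grip" is the closure, from -1 (fully open) to 1 (shut), set as the call begins (left out, the last holds). The fingers move at their own pace and stop on an object; the grip force is fixed at half the most. Time passes only in rows, so rows that do not move let the fingers close. It gives the time, the measured TCP pose, the force and the opening at its end, in the units of the state.
- bot.state(): the state, without advancing time (a new reading comes with each control period).
- bot.capture(name): name is "side" or "top" or "wrist"; returns a dict with "frame" (480x640x3 uint8, blue, green, red), "camera_matrix" (3x3 intrinsics, pixels), "origin" and "rotation" of the camera in the world; the wrist camera has in their place "T_tool_cam" (4x4, takes a point from camera to tool coordinates, whose origin is the TCP and whose axes are the flange's). Camera axes: x right, y down, z forward; pixel columns grow to the right and rows downward; lengths in m; the calibration is good to about 2 mm. The wrist camera is an equidistant fisheye: a pixel r from the principal point sees the ray r / f radians off the axis. A picture is of the moment at which its call begins: read the wrist's pose just before it. There is no depth.
- bot.close_job(): hands the job in, once; it reports no verdict.
The state is a dict: "time": time; "joint_positions": joint angles; "qvel": joint speeds; "joint_efforts": joint torques, N m; "position": TCP position; "eef_rot": TCP orientation; "force": force on the tool from outside, world axes, zero at the start; "torque": the same for the moment, N m; "opening": finger opening in m.
Only numpy, scipy, OpenCV 4.12 (cv2) and the standard library are available. Lean on these libraries where they do the work, as an engineer would, in place of code of your own. Each camera call takes 0.05 s, during which the arm holds its last target.

## Task

On the carousel one tin has no lid: turn the carousel one click so that this open tin stands at the pointer, then take the loose knobbed lid that fits it from the bench, set it on the open tin and press it down until it snaps fully home. Keep pressing: the program finishes while the gripper is still on the lid, pushing it firmly (10 N or more) down on the tin. Leave the lidded tins in their places and the other things on the bench where they lie.

Things in the scene. Friction and masses are not known exactly. Their poses are not given: they have to be found in the camera images.
- carousel: fixed grey base, 200 mm across, 40 mm high; origin under its centre, on the turning axis, z up. A grey block with a dark pointed post (top 100 mm above the bench, 168 mm from the axis) stands out from it along its own -x axis: the pointer. On it turns a plywood disc, 260 mm across, top 54 mm above the bench, with five stations; each tin stands loosely between four 10 mm pins.
- turret (a joint): angle (rad) of the disc about the vertical axis, positive counter-clockwise from above, 0 at the start. Five stations 85 mm from the axis, 72 degrees (1.257 rad) apart, one of them at the pointer in every rest position. A detent (peak about 0.2 Nm) pulls the disc to the nearest rest position: turned past half a click it settles there by itself.
- hub_grip (a point): middle of the wooden grip bar on the hub, on the axis, 145 mm above the bench; turns with the disc, its x axis along the bar. The bar is 60 mm long, 16 mm wide, 36 mm high (124 to 160 mm above the bench) and points to the pointer at the start. Pinch it across its 16 mm from above to turn the disc.
- front (a point): fixed point on the disc's top face at the station by the pointer, 85 mm from the axis, 54 mm above the bench: where the centre of the open tin's underside belongs; its axes are those of the base
- open_tin: the steel tin without a lid: 68 mm outside diameter (62 mm inside), 60 mm high, about 0.35 kg, four dark catch housings outside just under the rim (80 mm across them), four sprung steel balls inside just below the rim; origin at the centre of its underside. At the start it stands on the carousel one station to the left or right of the pointer station.
- tin_rim (a point): centre of the open tin's mouth at rim level, 60 mm above its underside (114 mm above the bench). The lid first rests on the sprung balls about 11 mm above home; pressing takes about 8 to 12 N and drops suddenly some 4 mm above home (the loose tin may hop up 3 mm to the lid); press on: the plate lands on the rim and the balls hold it. Fully home, the lid's origin is 18 mm below this point.
- lid: loose lid, about 90 g: steel plate 72 mm across, 4 mm thick; under it an 18 mm deep aluminium plug (tip 48 mm across, tapering out to 58 mm, then a waist); on top a black round knob 24 mm across, 26 mm high. Origin at the centre of the plug's tip face, z up; plate top 22 mm and knob top 48 mm above it. Lies plug down on the bench, left or right of the carousel. Any turn about z fits.
- lid_knob (a point): middle of the lid's knob, on its axis, 36 mm above the lid's origin
- tin_a: bystander: lidded tin, same size as the open tin with the same lid already on (90 mm high in all), standing on the carousel, one station from the pointer on the side opposite to the open tin; origin at the centre of its underside
- tin_b: bystander: lidded tin like the other, standing on the carousel at the pointer station at the start; origin at the centre of its underside
- pot_lid: bystander: bigger domed steel pot lid, 108 mm across and 30 mm high, lying on the bench on the side of the carousel away from the lid; does not fit the tin; origin under its centre
- jar: bystander: glass jar 68 mm across, 100 mm high, on the bench; origin under its centre
- sanding_block: bystander: cork sanding block 110 x 65 x 35 mm on the bench; origin under its centre
- screwdriver: bystander: screwdriver lying on the bench
- brush: bystander: paint brush lying on the bench
Things that resemble listed ones, but are neither listed nor needed, are in the scene too. What is shaped like the lid but red is not meant. What is shaped like the open_tin but blue or purple is not meant.

How it is judged:
By the outcome, as a careful person would: the job done as asked, in the order asked, and still so for the second after the job is handed in, while the arm keeps its last pose, push and grip.
It also fails if it takes over 58 s, if anything falls off the work surface, if the arm or the gripper's body presses on something with over 40 N, if the wrist force passes 120 N, or if a joint passes its speed limit or range.

## Working session

There is one attempt and no reset: what is moved stays moved. The work goes in short steps, Python scripts to look and compute and a tool call to move; the robot and the scene stay as the last step left them, time stands still between calls to the robot, and variables do not carry over. Pictures are saved under pics/ and viewed, and the job is handed in when it is done.

Besides the shell and the picture viewer there is one more tool, called after "Emit:" in YAML: its name, and indented under it one key for each argument. arm_command: Moves the arm, as the interface text tells. Its arguments: {"type":"object","properties":{"rows":{"type":"array"},"grip":{"type":"number"}},"required":["rows"]}

```bash
mkdir -p pics; ls; python3 - <<'E'
from station import bot
import cv2,numpy as np
print(bot.tips_ahead); s=bot.state()
print({k:np.round(v,3) for k,v in s.items()})
for n in ("top","side"):
    c=bot.capture(n); cv2.imwrite(f"pics/{n}0.png",c["frame"]); print(n,c["camera_matrix"],c["origin"],c["rotation"])
E
```

```text
pics
0.019
{'time': np.float64(0.0), 'joint_positions': array([-1.346,  0.333, -0.065,  1.461,  0.022,  1.35 , -0.088]), 'qvel': array([ 0.001, -0.001,  0.   ,  0.001,  0.001, -0.   , -0.001]), 'joint_efforts': array([-0.0000e+00, -6.2326e+01,  2.5000e-02, -3.8990e+01, -6.1000e-02,
        4.0000e-02,  0.0000e+00]), 'position': array([0.153, 0.606, 0.241]), 'eef_rot': array([-3.880e-01, -3.117e+00,  2.000e-03]), 'force': array([0.112, 0.561, 0.928]), 'torque': array([-0.008,  0.042, -0.025]), 'opening': np.float64(0.087)}
top [[475.73985002   0.         321.79630366]
 [  0.         475.73985002 237.49201732]
 [  0.           0.           1.        ]] [0.3531435  0.01647306 1.41600392] [-2.14015195  2.18402928 -0.1223789 ]
side [[449.96922604   0.         319.80480228]
 [  0.         449.96922604 237.42409702]
 [  0.           0.           1.        ]] [ 0.18105406 -0.86197948  1.01439044] [-2.29666002  0.43096173 -0.17611174]
```

View pics/top0.png

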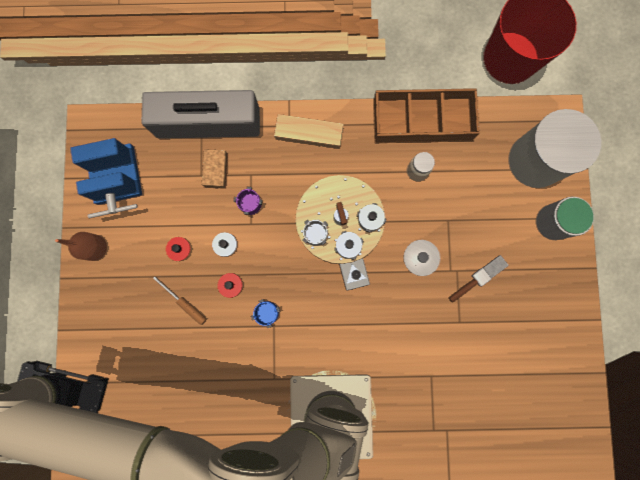

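View pics/side0.png

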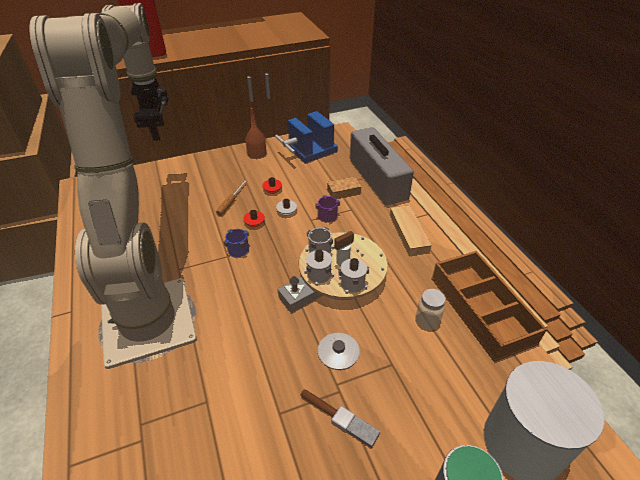

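Candidates in the top view:
- **Lid:** steel with black knob at (224,244). The red ones at (178,249) and (230,286) and the pot lid at (422,257) are not meant.
- **Open tin:** grey at (315,233). The purple one at (249,202) and the blue one at (266,313) are not meant.

Next I'll check this in a close crop and measure.

```bash
cat > h.py <<'E'
from station import bot
import cv2,numpy as np
from scipy.spatial.transform import Rotation as R
def ray(c,u,v):
    K=c["camera_matrix"]; d=R.from_rotvec(np.ravel(c["rotation"])).as_matrix() if np.size(c["rotation"])==3 else np.array(c["rotation"])
    return np.array(c["origin"]), d@np.linalg.solve(K,[u,v,1.])
def onz(c,u,v,z):
    o,d=ray(c,u,v); return o+d*(z-o[2])/d[2]
def tri(c1,p1,c2,p2):
    A=[];b=[]
    M=np.zeros((3,3));y=np.zeros(3)
    for c,p in((c1,p1),(c2,p2)):
        o,d=ray(c,*p); d/=np.linalg.norm(d); P=np.eye(3)-np.outer(d,d); M+=P;y+=P@o
    return np.linalg.solve(M,y)
def proj(c,P):
    d=R.from_rotvec(np.ravel(c["rotation"])).as_matrix(); q=c["camera_matrix"]@(d.T@(np.array(P)-c["origin"])); return q[:2]/q[2]
def wray(c,s,u,v):
    K=c["camera_matrix"]; x=(u-K[0,2])/K[0,0]; y=(v-K[1,2])/K[1,1]; t=np.hypot(x,y)
    d=np.array([np.sin(t)*x/max(t,1e-9),np.sin(t)*y/max(t,1e-9),np.cos(t)])
    T=c["T_tool_cam"]; Rt=R.from_rotvec(s["eef_rot"]).as_matrix()
    return Rt@T[:3,3]+s["position"], Rt@T[:3,:3]@d
def wonz(c,s,u,v,z):
    o,d=wray(c,s,u,v); return o+d*(z-o[2])/d[2]
E
python3 - <<'E'
from h import *
t=bot.capture("top"); s=bot.capture("side")
a=cv2.resize(t["frame"][160:310,190:430],None,fx=3.3,fy=3.3,interpolation=cv2.INTER_CUBIC); cv2.imwrite("pics/tc.png",a)
a=cv2.resize(s["frame"][160:320,210:410],None,fx=3.6,fy=3.6,interpolation=cv2.INTER_CUBIC); cv2.imwrite("pics/sc.png",a)
w=bot.capture("wrist"); cv2.imwrite("pics/w0.png",w["frame"]); print(w["camera_matrix"],w["T_tool_cam"])
E
```

```text
[[371.64829954   0.         323.71298629]
 [  0.         371.64829954 238.00766289]
 [  0.           0.           1.        ]] [[-4.66933678e-04 -9.64438936e-01 -2.64305355e-01  7.21654343e-02]
 [ 9.99999876e-01 -4.04814599e-04 -2.89493410e-04 -7.57438687e-04]
 [ 1.72204050e-04 -2.64305458e-01  9.64439006e-01 -1.43073552e-01]
 [ 0.00000000e+00  0.00000000e+00  0.00000000e+00  1.00000000e+00]]
```

View pics/tc.png

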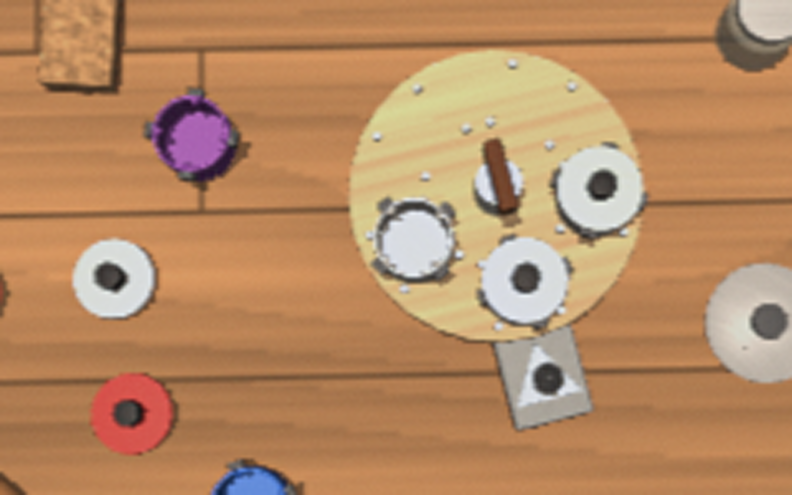

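View pics/sc.png

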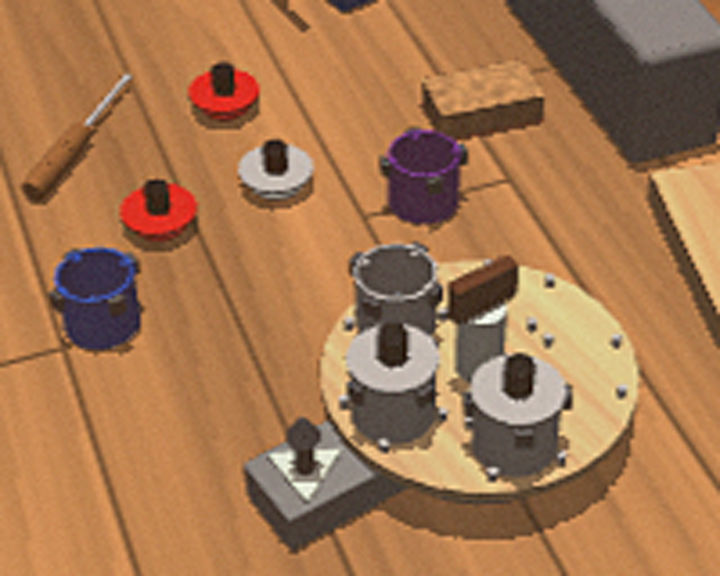

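View pics/w0.png

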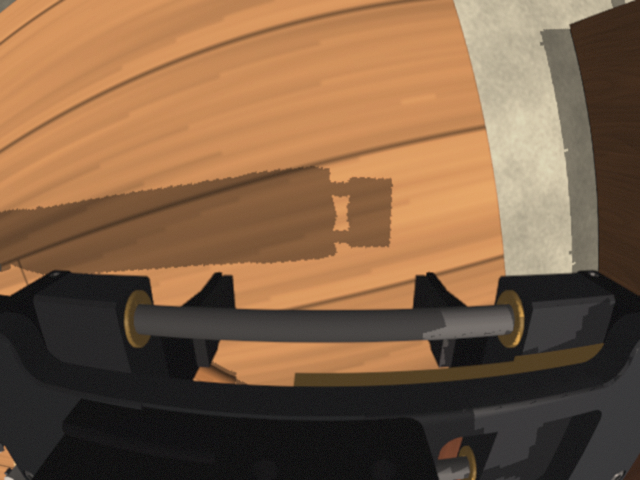

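```bash
python3 - <<'E'
from h import *
t=bot.capture("top"); s=bot.capture("side")
def blobs(c,mask,roi,n):
    m=np.zeros_like(mask); x0,y0,x1,y1=roi; m[y0:y1,x0:x1]=mask[y0:y1,x0:x1]
    k,l,st,ce=cv2.connectedComponentsWithStats(m)
    return [(st[i,4],np.round(ce[i],1)) for i in range(1,k) if st[i,4]>n]
hsv=cv2.cvtColor(t["frame"],cv2.COLOR_BGR2HSV)
white=cv2.inRange(hsv,(0,0,150),(180,45,255)); dark=cv2.inRange(hsv,(0,0,0),(180,255,75))
print("white",blobs(t,white,(200,160,400,300),60)); print("dark",blobs(t,dark,(200,160,400,300),15))
disc=cv2.inRange(hsv,(15,60,150),(35,200,255))
cs,_=cv2.findContours(disc[150:280,280:400],cv2.RETR_EXTERNAL,cv2.CHAIN_APPROX_NONE); c=max(cs,key=cv2.contourArea)
(e,ax,an)=cv2.fitEllipse(cv2.convexHull(c)+[280,150]); print("disc",e,ax, onz(t,*e,.054))
hs=cv2.cvtColor(s["frame"],cv2.COLOR_BGR2HSV)
print("sdark",blobs(s,cv2.inRange(hs,(0,0,0),(180,255,60)),(210,160,410,320),15))
print("swhite",blobs(s,cv2.inRange(hs,(0,0,110),(180,40,255)),(210,160,410,320),40))
def d(p,z): print(p,z,np.round(onz(t,*p,z),4))
cr=lambda u,v:(190+(u+.5)/3.3-.5,160+(v+.5)/3.3-.5)
print('lidknob');d(cr(110,276),.048); d(cr(115,279),.022)
print('tin');d(cr(414,240),.114)
print('tinb knob');d(cr(525,278),.144);print('tina');d(cr(601,185),.144)
print('bar');d(cr(500,175),.160)
print('ptr');d(cr(548,379),.1)
E
```

```text
white [(np.int32(456), array([371.2, 216.8])), (np.int32(378), array([315.4, 232.9])), (np.int32(384), array([224.2, 244. ])), (np.int32(479), array([348.7, 244.5])), (np.int32(510), array([354.2, 274. ]))]
dark [(np.int32(56), array([221.1, 178.4])), (np.int32(72), array([243.4, 195.3])), (np.int32(60), array([255.2, 209.7])), (np.int32(46), array([372.2, 215.5])), (np.int32(44), array([223.2, 243.5])), (np.int32(33), array([349.1, 243.6])), (np.int32(52), array([355.7, 274.4])), (np.int32(37), array([228.6, 284.9]))]
disc (339.8351745605469, 218.68983459472656) (88.58922576904297, 90.14274597167969) [ 0.56288092 -0.03706903  0.054     ]
sdark [(np.int32(39), array([271.7, 181.6])), (np.int32(41), array([286.2, 203.5])), (np.int32(42), array([253.5, 214.2])), (np.int32(56), array([318.9, 256.2])), (np.int32(56), array([353.8, 264.7])), (np.int32(22), array([294.5, 287.6]))]
swhite [(np.int32(415), array([393.5, 166.8])), (np.int32(154), array([286.1, 207.2])), (np.int32(80), array([318.7, 235.8])), (np.int32(301), array([318.7, 259.9])), (np.int32(315), array([353.2, 268.8])), (np.int32(420), array([295.4, 291.4]))]
lidknob
(222.9848484848485, 243.2878787878788) 0.048 [0.4988 0.3022 0.048 ]
(224.5, 244.1969696969697) 0.022 [0.4988 0.3032 0.022 ]
tin
(315.1060606060606, 232.37878787878788) 0.114 [0.5169 0.0344 0.114 ]
tinb knob
(348.74242424242425, 243.8939393939394) 0.144 [ 0.4801 -0.0558  0.144 ]
tina
(371.77272727272725, 215.71212121212122) 0.144 [ 0.5554 -0.1201  0.144 ]
bar
(341.1666666666667, 212.6818181818182) 0.16 [ 0.5627 -0.0369  0.16  ]
ptr
(355.71212121212125, 274.5) 0.1 [ 0.3992 -0.0752  0.1   ]
```

Emit:
arm_command:
  rows:
    - [[-0.023,-0.022,0,0],[-0.023,-0.022,0,0],[-0.023,-0.022,0,0],[-0.023,-0.022,0,0],[-0.023,-0.022,0,0],[-0.023,-0.022,0,0],[-0.023,-0.022,0,0],[-0.023,-0.022,0,0],[-0.023,-0.022,0,0],[-0.023,-0.022,0,0],[-0.023,-0.022,0,0],[-0.023,-0.022,0,0]]
  grip: 0

```text
time: 1.35
position: [0.3567, 0.2809, 0.2418]
eef_rot: [0.388, 3.117, 0.001]
force: [0.4, -0.2, 0.2]
opening: 0.0441
```

Emit:
arm_command:
  rows:
    - [[-0.023,-0.022,0,0],[-0.023,-0.022,0,0],[-0.023,-0.022,0,0],[-0.023,-0.022,0,0],[-0.023,-0.022,0,0],[-0.023,-0.022,0,0],[-0.023,-0.022,0,0],[-0.023,-0.022,0,0],[-0.023,-0.022,0,0],[-0.023,-0.022,0,0],[-0.023,-0.022,0,0],[-0.023,-0.022,0,0]]

```text
time: 2.35
position: [0.5596, -0.0426, 0.2417]
eef_rot: [0.387, 3.117, 0.001]
force: [0.1, 0.9, -0.1]
opening: 0.0439
```

Emit:
arm_command:
  rows:
    - [[0,0,0,0.121],[0,0,0,0.121],[0,0,0,0.121],[0,0,0,0.121],[0,0,0,0.121],[0,0,0,0.121],[0,0,0,0.121],[0,0,0,0.121],[0,0,0,0.121],[0,0,0,0.121],[0,0,0,0.121]]

```text
time: 3.27
position: [0.5589, -0.0412, 0.2416]
eef_rot: [-2.237, -2.206, -0.0]
force: [-0.1, 0.6, -0.9]
opening: 0.0436
```

Emit:
arm_command:
  rows:
    - [[0,0,0,0.121],[0,0,0,0.121],[0,0,0,0.121],[0,0,0,0.121],[0,0,0,0.121],[0,0,0,0.121],[0,0,0,0.121],[0,0,0,0.121],[0,0,0,0.121],[0,0,0,0.121],[0,0,0,0.121],[0,0,0,0]]

```text
time: 4.27
position: [0.5589, -0.0412, 0.2415]
eef_rot: [-3.121, -0.355, -0.0]
force: [-0.7, 0.7, -1.1]
opening: 0.0436
```

```bash
cat >> h.py <<'E'
def rep(tx=None,ty=None,tyaw=None):
    s=bot.state(); M=R.from_rotvec(s["eef_rot"]).as_matrix(); yaw=np.arctan2(M[1,0],M[0,0])
    print("t %.2f"%s["time"],"pos",np.round(s["position"],4),"yaw %.3f"%yaw,"zax",np.round(M[:,2],3),"q",np.round(s["joint_positions"],2),"F",np.round(s["force"],1),"open %.4f"%s["opening"])
    if tx is not None:
        d=M.T@np.array([tx-s["position"][0],ty-s["position"][1],0]); print("tool shift",np.round(d,4))
    if tyaw is not None: print("roll",(yaw-tyaw+np.pi)%(2*np.pi)-np.pi)
    return s
E
python3 - <<'E'
from h import *
s=rep(.5628,-.037,.228)
w=bot.capture("wrist"); cv2.imwrite("pics/w1.png",w["frame"])
E
```

```text
t 4.27 pos [ 0.5589 -0.0412  0.2415] yaw 0.226 zax [ 0.  0. -1.] q [-0.83  0.27  0.99  1.68 -0.23  1.32 -1.15] F [-0.7  0.7 -1.1] open 0.0436
tool shift [ 0.0047 -0.0032  0.    ]
roll -0.0017773786035766292
```

View pics/w1.png

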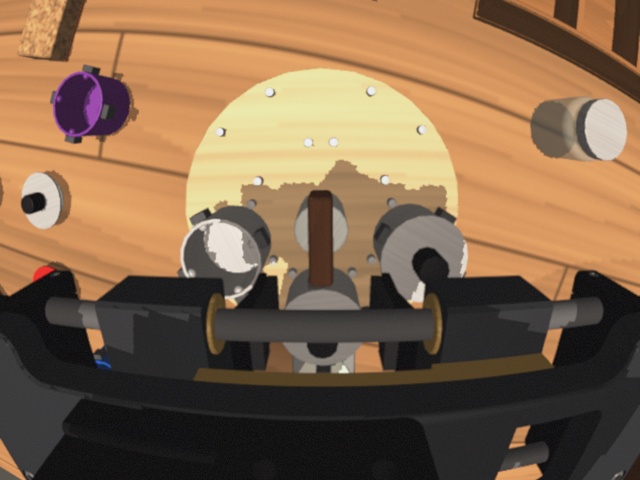

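The wrist view shows the bar upright from about (320,192) to (320,286), between the fingers and aligned with the tool's x. The open tin is at (223,258) and the lid at (45,200). Next I'll measure the bar and the lid.

```bash
python3 - <<'E'
from h import *
s=bot.state(); w=bot.capture("wrist")
for p in((320,192),(320,287)): print(wonz(w,s,*p,.16))
a=wonz(w,s,320,192,.16);b=wonz(w,s,320,287,.16); print((a+b)/2, np.linalg.norm(a-b), np.arctan2(*(a-b)[[1,0]]))
print("tin",wonz(w,s,222,259,.114)," lid",wonz(w,s,45,200,.022),wonz(w,s,28,203,.048))
cs=[wonz(w,s,*p,.054) for p in((187,190),(322,68),(457,180))]; print(cs)
E
```

```text
[ 0.59686115 -0.03053605  0.16      ]
[ 0.53621954 -0.04478514  0.16      ]
[ 0.56654034 -0.0376606   0.16      ] 0.062293187752223686 0.2307855595702881
tin [0.52160742 0.03160509 0.114     ]  lid [0.50038868 0.29361184 0.022     ] [0.5004632  0.30006929 0.048     ]
[array([0.55655633, 0.08923553, 0.054     ]), array([ 0.6904448 , -0.00907562,  0.054     ]), array([ 0.62395319, -0.15391305,  0.054     ])]
```

Emit:
arm_command:
  rows:
    - [[0.0058,-0.0027,0,-0.002],[0,0,0.02,0],[0,0,0.025,0],[0,0,0.025,0],[0,0,0.02,0],[0,0,0.005,0],[0,0,0,0]]

```text
time: 4.95
position: [0.5634, -0.0372, 0.1455]
eef_rot: [3.12, 0.369, -0.004]
force: [-1.0, 0.1, 0.4]
opening: 0.0432
```

Emit:
arm_command:
  rows:
    - [[0,0,0,0],[0,0,0,0],[0,0,0,0],[0,0,0,0],[0,0,0,0]]
  grip: 1

```text
time: 5.37
position: [0.5643, -0.0373, 0.1471]
eef_rot: [-3.12, -0.367, -0.002]
force: [-0.1, 0.1, 0.8]
opening: 0.0181
```

```bash
python3 - <<'E'
from h import *
s=rep(.564,-.0373,.228)
w=bot.capture("wrist"); cv2.imwrite("pics/w2.png",w["frame"])
E
```

```text
t 5.37 pos [ 0.5643 -0.0373  0.1471] yaw 0.234 zax [ 0.001  0.    -1.   ] q [-0.77  0.38  0.93  1.78 -0.33  1.15 -1.07] F [-0.1  0.1  0.8] open 0.0181
tool shift [-0.0003 -0.     -0.    ]
roll 0.0061154400349878735
```

View pics/w2.png

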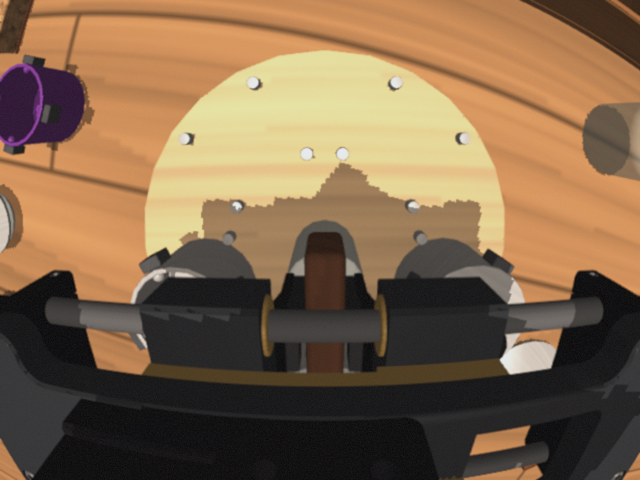

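Emit:
arm_command:
  rows:
    - [[0,0,0,0],[0,0,0,0],[0,0,0,-0.02],[0,0,0,-0.04],[0,0,0,-0.06],[0,0,0,-0.06],[0,0,0,-0.06],[0,0,0,-0.06],[0,0,0,-0.06],[0,0,0,-0.06],[0,0,0,-0.06],[0,0,0,-0.06]]

```text
time: 6.42
position: [0.5645, -0.038, 0.1471]
eef_rot: [2.907, 1.188, 0.002]
force: [1.6, -3.2, 3.1]
opening: 0.0157
```

Emit:
arm_command:
  rows:
    - [[0,0,0,-0.06],[0,0,0,-0.06],[0,0,0,-0.06],[0,0,0,-0.06],[0,0,0,-0.06],[0,0,0,-0.06],[0,0,0,-0.06],[0,0,0,-0.06],[0,0,0,-0.06],[0,0,0,-0.06],[0,0,0,-0.06],[0,0,0,-0.04]]

```text
time: 7.42
position: [0.565, -0.0382, 0.1471]
eef_rot: [2.322, 2.113, 0.002]
force: [4.7, -3.7, 0.8]
opening: 0.0156
```

Emit:
arm_command:
  rows:
    - [[0,0,0,-0.017],[0,0,0,0],[0,0,0,0],[0,0,0,0]]

```text
time: 7.75
position: [0.565, -0.0382, 0.1471]
eef_rot: [2.307, 2.129, 0.002]
force: [4.6, -4.1, 0.7]
opening: 0.016
```

```bash
python3 - <<'E'
from h import *
s=rep(.564,-.0373,.228+1.257)
t=bot.capture("top"); cv2.imwrite("pics/t3.png",cv2.resize(t["frame"][160:310,190:430],None,fx=3.3,fy=3.3,interpolation=cv2.INTER_CUBIC))
E
```

```text
t 7.75 pos [ 0.565  -0.0382  0.1471] yaw 1.491 zax [ 0.003 -0.001 -1.   ] q [-0.59  0.32  0.68  1.77 -0.22  1.13  0.09] F [ 4.6 -4.1  0.7] open 0.0160
tool shift [ 0.0008 -0.0011 -0.    ]
roll 0.0055000951509405205
```

View pics/t3.png

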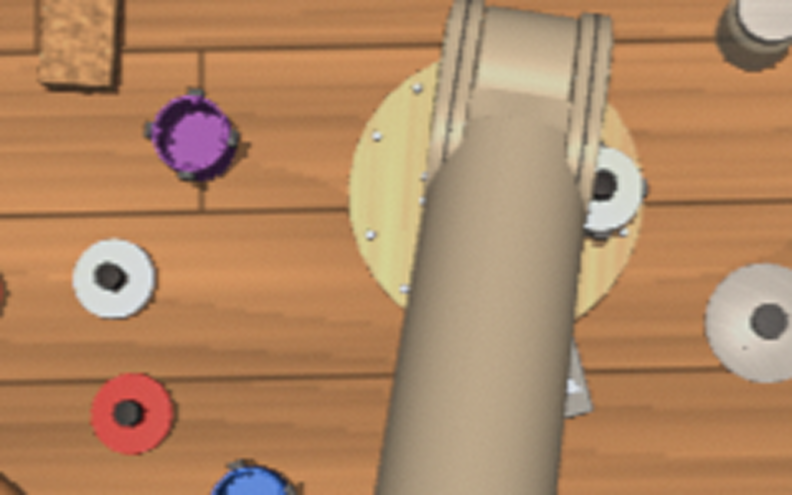

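Emit:
arm_command:
  rows:
    - [[0,0,0,0],[0,0,0,0],[0,0,0,0],[0,0,0,0]]
  grip: 0

```text
time: 8.13
position: [0.5637, -0.037, 0.1463]
eef_rot: [-2.307, -2.131, 0.0]
force: [1.2, -0.3, -0.7]
opening: 0.035
```

Emit:
arm_command:
  rows:
    - [[0,0,-0.02,0],[0,0,-0.03,0],[0,0,-0.03,0],[0,0,-0.02,0],[0.03,-0.009,0,0],[0.034,-0.009,0,0],[0.034,-0.009,0,0],[0.034,-0.009,0,0],[0.034,-0.009,0,0],[0.034,-0.009,0,0],[0.034,-0.009,0,0],[0.034,-0.009,0,0]]
  grip: -0.3

```text
time: 9.13
position: [0.5127, 0.2373, 0.2465]
eef_rot: [-2.308, -2.131, 0.0]
force: [1.0, 1.1, 0.2]
opening: 0.0564
```

Emit:
arm_command:
  rows:
    - [[0.034,-0.009,0.03,0],[0.02,-0.009,0.03,0],[0,0,0.03,0],[0,0,0,0],[0,0,0,0]]

```text
time: 9.55
position: [0.5, 0.2865, 0.1588]
eef_rot: [2.309, 2.13, -0.005]
force: [0.2, 0.5, 0.8]
opening: 0.0567
```

```bash
python3 - <<'E'
from h import *
s=rep(.4992,.302)
w=bot.capture("wrist"); cv2.imwrite("pics/w4.png",w["frame"])
t=bot.capture("top"); cv2.imwrite("pics/t4.png",cv2.resize(t["frame"][160:310,190:430],None,fx=3.3,fy=3.3,interpolation=cv2.INTER_CUBIC))
E
```

```text
t 9.55 pos [0.5    0.2865 0.1588] yaw 1.491 zax [-0.002 -0.002 -1.   ] q [-1.01  0.3   0.49  1.72 -0.15  1.16 -0.56] F [0.2 0.5 0.8] open 0.0567
tool shift [ 0.0154 -0.002  -0.    ]
```

View pics/w4.png

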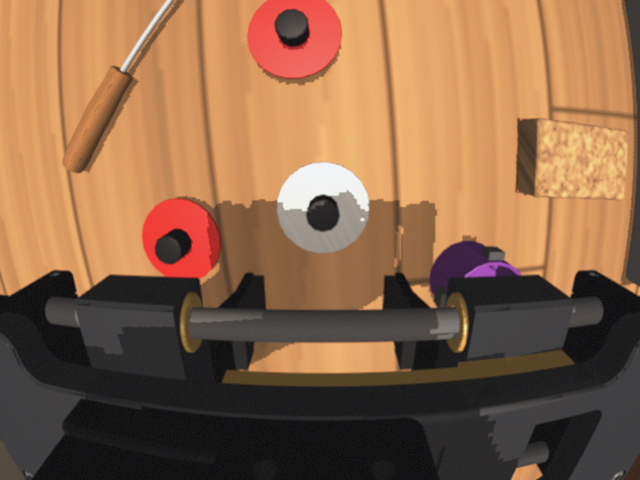

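View pics/t4.png

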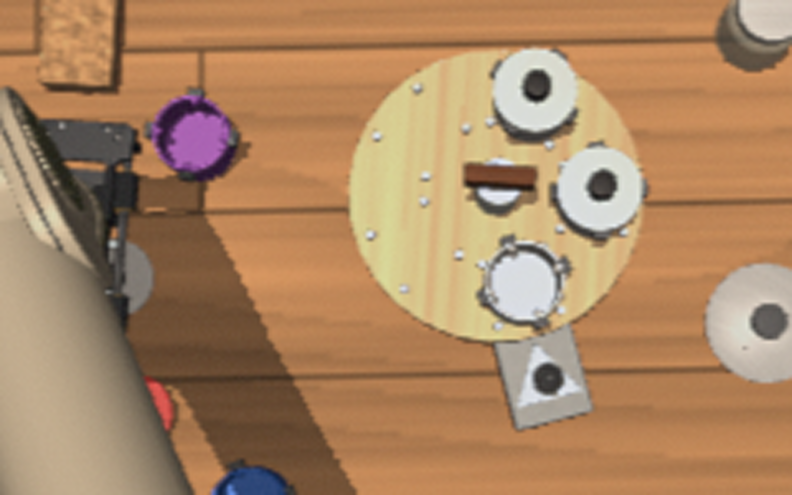

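The disc turned exactly one click, so the open tin now stands at the pointer (top crop 523,283). In the wrist view the steel lid is at (323,207), its knob at (322,212).

```bash
python3 - <<'E'
from h import *
s=bot.state(); w=bot.capture("wrist"); hsv=cv2.cvtColor(w["frame"],cv2.COLOR_BGR2HSV)
m=cv2.inRange(hsv,(0,0,90),(180,40,255)); m[:155]=0;m[258:]=0;m[:,:270]=0;m[:,375:]=0
c=max(cv2.findContours(m,0,1)[0],key=cv2.contourArea); e=cv2.fitEllipse(cv2.convexHull(c)); print(e)
p=wonz(w,s,*e[0],.021); k=wonz(w,s,322,212,.046); print(p,k)
x,y=(p[:2]+k[:2])/2; rep(x,y)
t=bot.capture("top")
cr=lambda u,v:(190+(u+.5)/3.3-.5,160+(v+.5)/3.3-.5)
ht=cv2.cvtColor(t["frame"],cv2.COLOR_BGR2HSV); m=cv2.inRange(ht,(0,0,150),(180,45,255)); m[:,:334]=0;m[:232]=0;m[:,365:]=0;m[260:]=0
M=cv2.moments(m,True); q=(M['m10']/M['m00'],M['m01']/M['m00'])
print("tin rim",onz(t,*cr(523,283),.114),"inside floor-ish",q,onz(t,*q,.06),onz(t,*q,.114))
E
```

```text
((319.5296936035156, 207.4175567626953), (89.11458587646484, 90.53437042236328), 92.6883544921875)
[0.50034923 0.30530852 0.021     ] [0.50244075 0.30648862 0.046     ]
t 9.70 pos [0.5021 0.2868 0.1618] yaw 1.489 zax [ 0.002  0.002 -1.   ] q [-1.01  0.3   0.49  1.72 -0.15  1.16 -0.56] F [ 0.2 -0.2  1.2] open 0.0563
tool shift [ 0.0189 -0.0022  0.    ]
tin rim [ 0.47892401 -0.05570638  0.114     ] inside floor-ish (348.2915662650602, 245.99277108433736) [ 0.48245355 -0.05909972  0.06      ] [ 0.47730405 -0.05609019  0.114     ]
```

Emit:
arm_command:
  rows:
    - [[0.017,-0.002,0,0],[0,0,0.025,0],[0,0,0.03,0],[0,0,0.025,0],[0,0,0,0],[0,0,0,0],[0,0,0,0]]

```text
time: 10.33
position: [0.5011, 0.3051, 0.0817]
eef_rot: [2.309, 2.13, 0.004]
force: [-0.0, 0.3, -0.1]
opening: 0.0565
```

```bash
python3 - <<'E'
from h import *
s=rep(.500,.304)
w=bot.capture("wrist"); cv2.imwrite("pics/w5.png",w["frame"])
E
```

```text
t 10.33 pos [0.5011 0.3051 0.0817] yaw 1.490 zax [ 0.002  0.002 -1.   ] q [-1.    0.41  0.46  1.77 -0.21  1.01 -0.54] F [-0.   0.3 -0.1] open 0.0565
tool shift [-0.0012 -0.001  -0.    ]
```

View pics/w5.png

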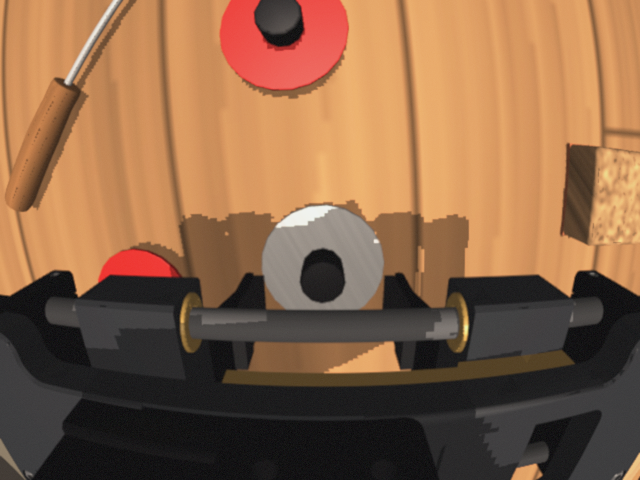

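```bash
python3 - <<'E'
from h import *
s=bot.state(); w=bot.capture("wrist")
M=R.from_rotvec(s["eef_rot"]).as_matrix()
for p,z,o in(((323,204),.021,.036),((263,265),.021,0),((384,265),.021,0),((323,284),.048,0)):
    q=wonz(w,s,*p,z); print(p,np.round(M.T@(q-s["position"])-[o,0,0],4))
E
```

```text
(323, 204) [-0.0009 -0.0005  0.0609]
(263, 265) [-0.0009 -0.0357  0.0608]
(384, 265) [-0.0009  0.0353  0.0609]
(323, 284) [-0.0016 -0.0005  0.0339]
```

Emit:
arm_command:
  rows:
    - [[-0.001,0,0.01,0],[0,0,0.014,0],[0,0,0.01,0],[0,0,0.004,0],[0,0,0,0],[0,0,0,0]]

```text
time: 10.93
position: [0.5, 0.3035, 0.0416]
eef_rot: [-2.309, -2.131, -0.0]
force: [-0.3, -0.9, 0.2]
opening: 0.0565
```

Emit:
arm_command:
  rows:
    - [[0,0,0,0],[0,0,0,0],[0,0,0,0],[0,0,0,0],[0,0,0,0],[0,0,0,0]]
  grip: 1

```text
time: 11.43
position: [0.5, 0.3035, 0.0416]
eef_rot: [2.308, 2.131, 0.0]
force: [1.5, -0.7, 0.8]
opening: 0.0249
```

Emit:
arm_command:
  rows:
    - [[0,0,0,0],[0,0,-0.01,0],[0,0,-0.02,0],[0,0,-0.03,0],[0,0,-0.03,0],[0,0,-0.03,0],[0,0,-0.03,0],[0,0,-0.03,0],[0,0,-0.02,0],[0,0,0,0]]

```text
time: 12.27
position: [0.5014, 0.3041, 0.2469]
eef_rot: [-2.309, -2.13, -0.011]
force: [0.9, 0.6, -0.4]
opening: 0.0232
```

Emit:
arm_command:
  rows:
    - [[-0.02,0.001,0,0],[-0.03,0.001,0,0],[-0.034,0.001,0,0],[-0.034,0.001,0,0],[-0.034,0.001,0,0],[-0.034,0.001,0,0],[-0.034,0.001,0,0],[-0.034,0.001,0,0],[-0.034,0.001,0,0],[-0.034,0.002,0,0],[-0.034,0.002,0,0],[-0.034,0.002,0,0]]

```text
time: 13.27
position: [0.4828, -0.0881, 0.2413]
eef_rot: [-2.308, -2.13, -0.0]
force: [0.6, 0.5, -0.3]
opening: 0.0231
```

Emit:
arm_command:
  rows:
    - [[-0.03,0.002,0,0],[-0.02,0,0,0],[0,0,0,0],[0,0,0,0],[0,0,0,0]]

```text
time: 13.68
position: [0.4815, -0.1356, 0.2412]
eef_rot: [-2.307, -2.131, 0.0]
force: [0.1, -0.6, -0.8]
opening: 0.0234
```

```bash
python3 - <<'E'
from h import *
s=rep(.481,-.0563)
w=bot.capture("wrist"); cv2.imwrite("pics/w6.png",w["frame"])
E
```

```text
t 13.68 pos [ 0.4815 -0.1356  0.2412] yaw 1.491 zax [-0.001  0.001 -1.   ] q [-0.64  0.04  0.86  1.82 -0.03  1.3   0.15] F [ 0.1 -0.6 -0.8] open 0.0234
tool shift [ 0.079  -0.0068  0.    ]
```

View pics/w6.png

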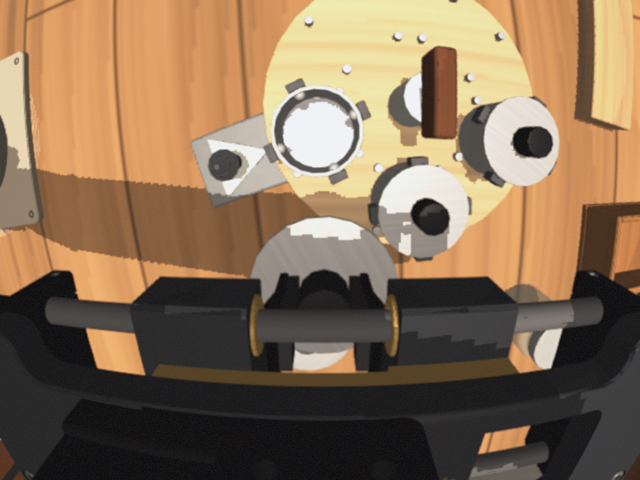

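```bash
python3 - <<'E'
from h import *
s=bot.state(); w=bot.capture("wrist"); f=w["frame"]
cv2.imwrite("pics/w6c.png",cv2.resize(f[70:310,230:410],None,fx=3.3,fy=2.5,interpolation=cv2.INTER_CUBIC)) if 0 else cv2.imwrite("pics/w6c.png",cv2.resize(f[70:210,220:410],None,fx=4,fy=4,interpolation=cv2.INTER_CUBIC))
M=R.from_rotvec(s["eef_rot"]).as_matrix()
def tl(p,z): return np.round(M.T@(wonz(w,s,*p,z)-s["position"]),4)
for p in((272,130),(363,130),(318,85),(318,177)): print(p,tl(p,.114))
zl=s["position"][2]-.0416+.022
for p,o in(((323,217),.036),((251,272),0),((396,272),0)): print('lid',p,tl(p,zl)-[o,0,0])
E
```

```text
(272, 130) [ 0.0782 -0.0374  0.1273]
(363, 130) [0.0779 0.0282 0.1272]
(318, 85) [ 0.1107 -0.0042  0.1273]
(318, 177) [ 0.0434 -0.0043  0.1272]
lid (323, 217) [ 0.0006 -0.0004  0.0196]
lid (251, 272) [ 0.0102 -0.0345  0.0196]
lid (396, 272) [0.0102 0.0341 0.0196]
```

View pics/w6c.png

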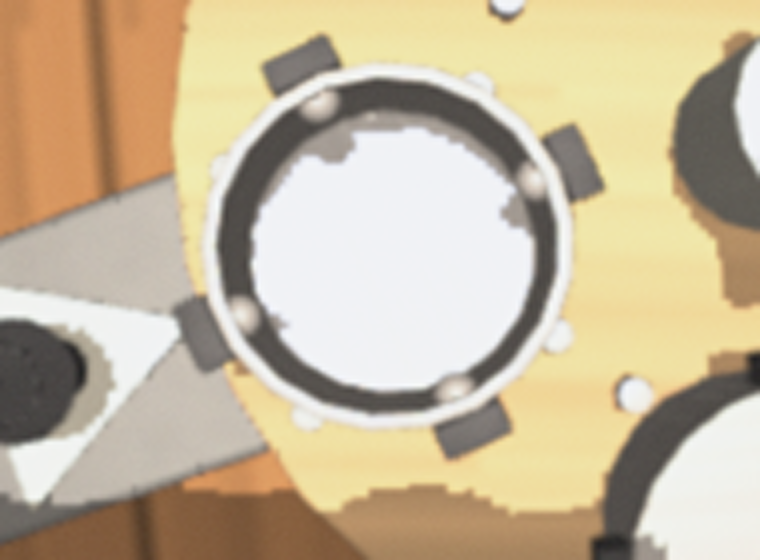

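Emit:
arm_command:
  rows:
    - [[0.02,-0.0015,0,0],[0.03,-0.002,0,0],[0.02,-0.0015,0.01,0],[0.0075,0,0.02,0],[0,0,0.02,0],[0,0,0.02,0],[0,0,0.008,0],[0,0,0,0],[0,0,0,0]]

```text
time: 14.53
position: [0.483, -0.0585, 0.1639]
eef_rot: [-2.308, -2.131, 0.001]
force: [-0.3, -0.4, -0.5]
opening: 0.0229
```

```bash
python3 - <<'E'
from h import *
s=rep(.481,-.0563)
w=bot.capture("side"); cv2.imwrite("pics/s7.png",cv2.resize(w["frame"][170:330,230:420],None,fx=4,fy=3.7,interpolation=cv2.INTER_CUBIC)[:600])
w=bot.capture("wrist"); cv2.imwrite("pics/w7.png",w["frame"])
E
```

```text
t 14.53 pos [ 0.483  -0.0585  0.1639] yaw 1.491 zax [-0. -0. -1.] q [-0.71  0.09  0.78  1.95 -0.07  1.13  0.02] F [-0.3 -0.4 -0.5] open 0.0229
tool shift [ 0.0021 -0.0021  0.    ]
```

View pics/s7.png

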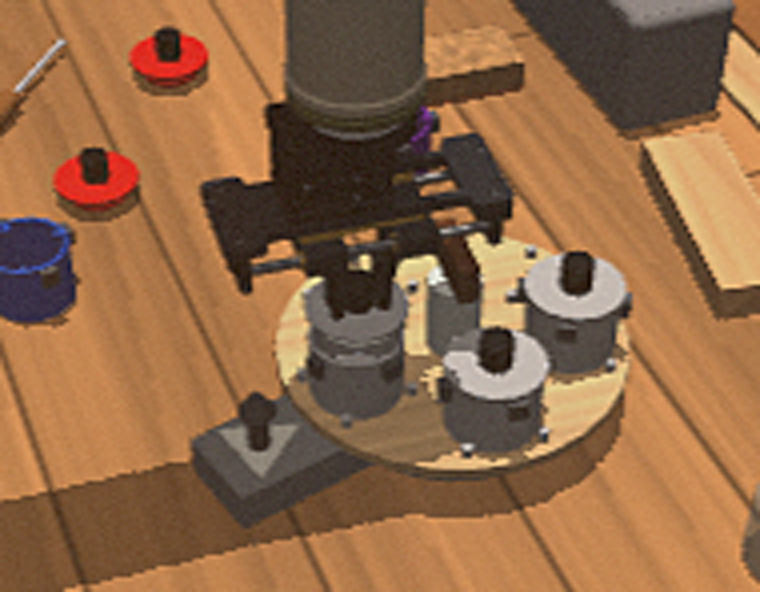

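View pics/w7.png

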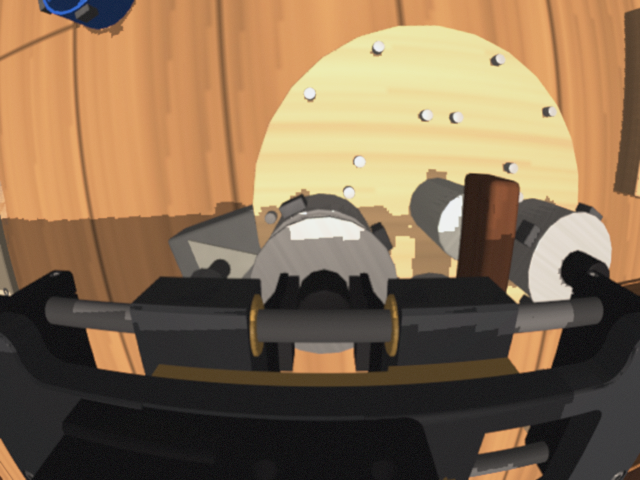

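Emit:
arm_command:
  rows:
    - [[0.001,-0.001,0.003,0],[0,0,0.004,0],[0,0,0.004,0],[0,0,0.003,0],[0,0,0,0],[0,0,0,0]]

```text
time: 15.13
position: [0.4818, -0.0578, 0.1493]
eef_rot: [-2.308, -2.13, 0.001]
force: [0.4, 0.6, -0.9]
opening: 0.0234
```

Emit:
arm_command:
  rows:
    - [[0,0,0.001,0],[0,0,0.001,0],[0,0,0.001,0],[0,0,0,0]]

```text
time: 15.47
position: [0.4822, -0.0578, 0.1467]
eef_rot: [2.308, 2.131, 0.001]
force: [-1.2, -0.0, 2.7]
opening: 0.023
```

```bash
python3 - <<'E'
from h import *
s=rep(.481,-.0563)
w=bot.capture("side"); cv2.imwrite("pics/s8.png",cv2.resize(w["frame"][170:330,230:420],None,fx=4,fy=3.7,interpolation=cv2.INTER_CUBIC)[:600])
E
```

```text
t 15.47 pos [ 0.4822 -0.0578  0.1467] yaw 1.491 zax [ 0.001  0.    -1.   ] q [-0.71  0.11  0.78  1.97 -0.09  1.09  0.04] F [-1.2 -0.   2.7] open 0.0230
tool shift [ 0.0014 -0.0013 -0.    ]
```

View pics/s8.png

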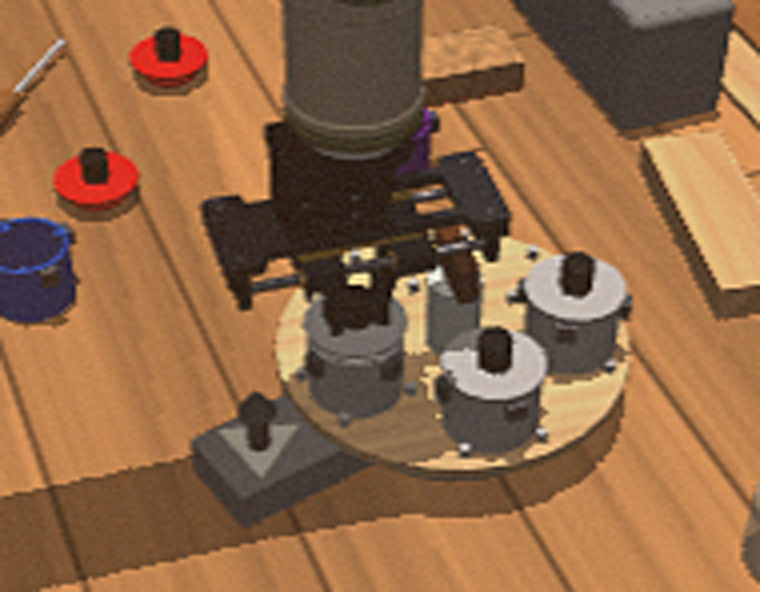

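The lid sits in the mouth on the sprung balls with about 3 N of contact, and the wrist height matches. I'll press on.

Emit:
arm_command:
  rows:
    - [[0,0,0.001,0],[0,0,0.001,0],[0,0,0.001,0],[0,0,0,0]]

```text
time: 15.85
position: [0.4827, -0.0579, 0.1443]
eef_rot: [2.308, 2.13, 0.002]
force: [-1.8, -0.2, 8.1]
opening: 0.0233
```

Emit:
arm_command:
  rows:
    - [[0,0,0.001,0],[0,0,0.001,0],[0,0,0.001,0],[0,0,0,0]]

```text
time: 16.18
position: [0.4814, -0.0577, 0.1399]
eef_rot: [-2.308, -2.13, 0.001]
force: [0.4, -0.3, -7.1]
opening: 0.0233
```

Emit:
arm_command:
  rows:
    - [[0,0,0.001,0],[0,0,0.001,0],[0,0,0.001,0],[0,0,0,0]]

```text
time: 16.52
position: [0.4821, -0.0578, 0.1376]
eef_rot: [2.308, 2.131, 0.0]
force: [0.3, 0.2, -0.4]
opening: 0.0229
```

Emit:
arm_command:
  rows:
    - [[0,0,0.001,0],[0,0,0.001,0],[0,0,0,0]]

```text
time: 16.77
position: [0.4824, -0.0582, 0.1373]
eef_rot: [-2.309, -2.13, -0.001]
force: [-11.3, -1.2, 26.4]
opening: 0.0236
```

Emit:
arm_command:
  rows:
    - [[0,0,0.001,0],[0,0,0,0]]

```text
time: 16.93
position: [0.4825, -0.0584, 0.1373]
eef_rot: [-2.308, -2.13, -0.002]
force: [-16.7, -1.9, 40.4]
opening: 0.0231
```

Emit:
arm_command:
  rows:
    - [[0,0,0.001,0],[0,0,0,0]]

```text
time: 17.1
position: [0.4827, -0.0586, 0.1372]
eef_rot: [-2.308, -2.13, -0.002]
force: [-23.1, -1.8, 55.0]
opening: 0.0233
```

Emit:
arm_command:
  rows:
    - [[0,0,-0.002,0],[0,0,0,0],[0,0,0,0],[0,0,0,0]]

```text
time: 17.43
position: [0.4828, -0.0582, 0.1373]
eef_rot: [2.309, 2.13, 0.003]
force: [-8.4, -0.4, 23.2]
opening: 0.0231
```

```bash
python3 - <<'E'
from h import *
s=rep()
w=bot.capture("side"); cv2.imwrite("pics/s9.png",cv2.resize(w["frame"][170:330,230:420],None,fx=4,fy=3.7,interpolation=cv2.INTER_CUBIC)[:600])
w=bot.capture("wrist"); cv2.imwrite("pics/w9.png",w["frame"])
E
```

```text
t 17.43 pos [ 0.4828 -0.0582  0.1373] yaw 1.490 zax [ 0.002  0.001 -1.   ] q [-0.7   0.13  0.78  1.98 -0.1   1.07  0.05] F [-8.4 -0.4 23.2] open 0.0231
```

View pics/s9.png

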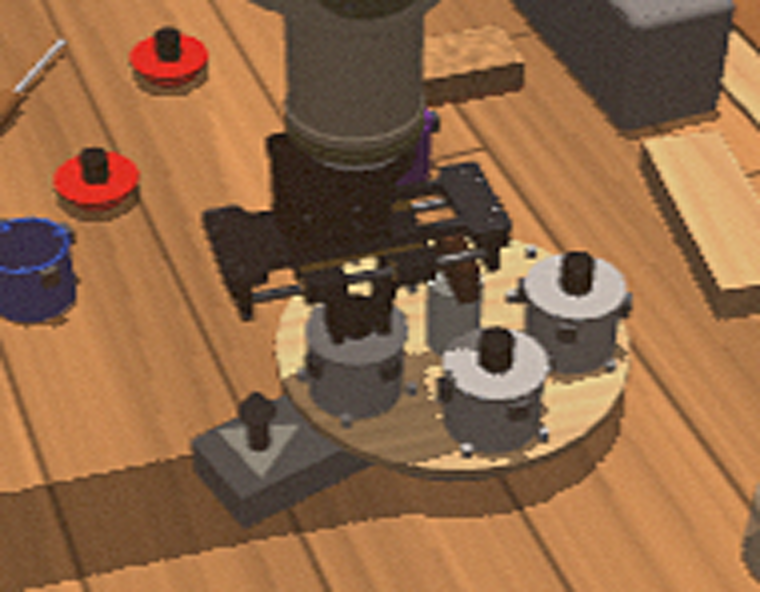

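View pics/w9.png

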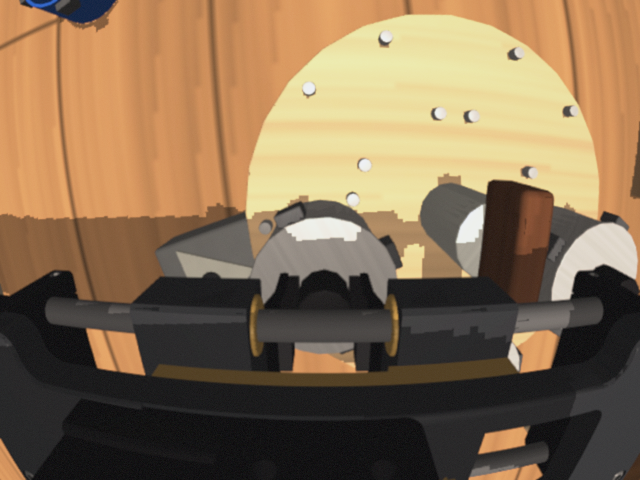

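Emit:
arm_command:
  rows:
    - [[0,-0.0005,0,0],[0,0,0,0],[0,0,0,0],[0,0,0,0],[0,0,0,0],[0,0,0,0]]

```text
time: 18.03
position: [0.4827, -0.0582, 0.1374]
eef_rot: [2.308, 2.129, 0.004]
force: [-5.3, -0.9, 20.2]
opening: 0.0233
```

```bash
python3 - <<'E'
from h import *
rep(); w=bot.capture("top"); cv2.imwrite("pics/t9.png",w["frame"])
E
```

```text
t 18.03 pos [ 0.4827 -0.0582  0.1374] yaw 1.490 zax [ 0.003  0.001 -1.   ] q [-0.7   0.13  0.78  1.98 -0.1   1.07  0.05] F [-5.3 -0.9 20.2] open 0.0233
```

View pics/t9.png

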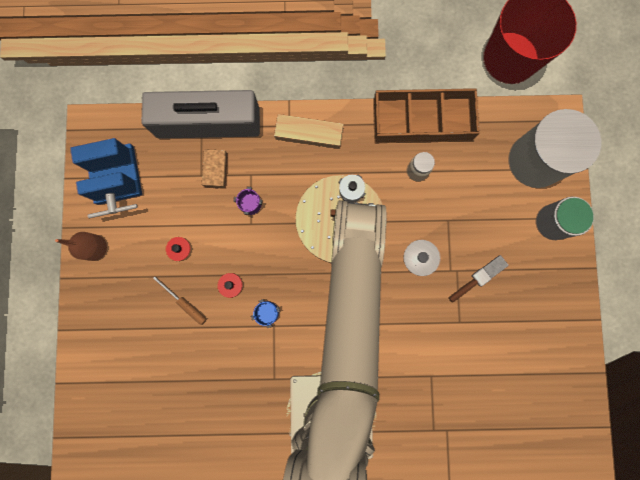

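The bystanders all lie where they were, and the push is steady at about 20 N. Handing in.

```bash
python3 - <<'E'
from h import *
print(bot.close_job()); rep()
E
```

```text
the job is handed in; nothing more can be done
None
the job is handed in; nothing more can be done
```

The job is done and was handed in at about 18 s. I turned the carousel one click (72° counter-clockwise) by its grip bar, so the open tin stands at the pointer. I then took the steel lid from the bench by its knob, set it on the tin and pressed it home.

**Last checks:**
- **Seating:** the force dropped suddenly at a TCP height of about 140 mm, then the lid stopped hard at 137.3 mm (137.6 mm expected for fully home). The side view shows the plate down on the rim.
- **Push:** still gripping the knob, the arm was pushing down steadily at about 20 N, with about 5 N sideways, at hand-in.
- **Bystanders:** in the top picture the bench things lie where they were. The two lidded tins rode round with the disc in their stations. The arm hides part of the carousel in that view; the side view shows both tins in place.

**Not clean:**
- **Overshoot:** while pressing, the wrist force briefly rose to about 55 N vertically (about 60 N in all) through the fingers on the lid before I backed off. That is under the 120 N wrist limit. It would break the 40 N limit only if fingers gripping the knob count as the gripper's body pressing.
- **Position estimates:** the wrist camera and my estimate from the hub and pointer differed by about 2 mm on where the tin stood; the lid went in regardless.

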